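Load an edging roll on the roll stand and hold the stand up level

ROBOT

A 6-joint arm with a two-finger parallel gripper is mounted at the origin on the work surface. World frame = base frame: x ahead of the robot, y to its left, z up, the work surface at z = 0. Lengths are in m, angles in degrees, forces in N, time in s.
With the tool pointing down it reaches from about 0.35 to 0.875 m from the base axis. Payload 4.2 kg.
Tool frame: the origin (TCP) lies at the very end of the fingers, on their centre line; the grasp point (between the pads) lies 19 mm behind it; z points along the fingers, y is the line along which they close (so a half turn about z gives the same grasp; the last joint's range is limited). The gripper opens to 87 mm and grips with 3 to 60 N. Pads are 19 mm wide; open, the fingers measure 117 mm over their backs; the gripper's body (75 mm by 190 mm) begins 51 mm behind the grasp point.
Start: joints at [82.368, 22.042, 0.453, 0, -68.411, -14.817], TCP at [0.239, 0.578, 0.223] pointing down, gripper open.
Joint ranges: [-179.83, 179.83], [-69.29, 118.12], [-61.27, 80.66], [-181.25, 117.63], [-171.15, -9.14], [-177.46, 177.46]. Speed limits (degrees/s): [159.86, 159.86, 180, 180, 180, 180].

INTERFACE

Orientations are given as a 3x3 rotation matrix whose columns are the frame's x, y, z axes.
In Python, from station import sense, cams, r gives the robot as it stands. The module is installed in compiled form; this text tells all that it offers.
- The arm moves only by the tool step_arm, never from a script. Its argument "targets" is text: rows parted by semicolons, each of 4 numbers parted by spaces: the shift along the tool's x, y, z in cm, then the turn about the tool's z in degrees. In form: x y z turn; .... A call has 1 to 12 rows; each row shifts and turns the commanded pose from where the row before left it, along the tool's axes as they then stand; what a row does not reach is not made up. A row lasts 1/12 s, in which the tool goes at most 41.7 mm and 7.16 degrees, less where a joint would pass 70% of its speed; a pose out of reach is approached as far as the arm can. A call with a gripper value outside its range is refused whole. "claw" is the finger opening in cm, from 0 to 8.7, set as the call begins (left out, the last holds). The fingers move at their own pace and stop on an object; the grip force is fixed at half the most. Time passes only in rows, so rows that do not move let the fingers close. It gives the time, the measured TCP pose, the force, the opening and the grip force at its end, in the units of the state.
- sense(): the state, without advancing time (a new reading comes with each control period).
- cams.capture(name): name is "side" or "top"; returns a dict with "frame" (420x560x3 uint8, blue, green, red), "vertical_fov" (degrees; the focal length in pixels is half the picture's height over the tangent of half this angle, whatever the lens; pixels are square), "cx", "cy" (the principal point, pixels), "dist_coeffs" ([k1, k2, p1, p2, k3] as OpenCV has them; the pictures are not rectified), "eye" and "rotation" of the camera in the world. Camera axes: x right, y down, z forward; pixel columns grow to the right and rows downward; lengths in m; the calibration is good to about 2 mm. A picture is of the moment at which its call begins. There is no depth.
- r.finish_job(): hands the job in; it is judged then, once.
The state is a dict: "time_s": time; "joints": joint angles; "joint_velocities": joint speeds; "effort": joint torques, N m; "tcp_pos": TCP position; "ee_rot": TCP orientation; "wrist_force": force on the tool from outside, world axes, zero at the start; "moment": the same for the moment, N m; "gripper_width": opening from 0.0 (shut) to 1.0 (fully open); "gripper_force": force on a finger pad.
Only numpy, scipy, OpenCV 4.12 (cv2) and the standard library are available. Lean on these libraries where they do the work, as an engineer would, in place of code of your own. Each camera call takes 0.05 s, during which the arm holds its last target. There are 200 camera calls.

TASK

Gently lower the wide roll of veneer edging that stands on the worktop over the spindle of the roll stand, without dropping it, so that it sits on the narrow roll already there. Then take the loaded stand by the knob on top of its spindle, lift it about 15 cm off the worktop, keeping it level, and finish while still holding it there, level and still, with nothing else carrying it, so that I can take it from you. Leave the part-used narrow roll, the glue bottle, the seam roller and the cork block where they are.

Things in the scene. Friction and masses are not known exactly. Their poses are not given: they have to be found in the camera images.
- stand: the roll stand, loose on the worktop: a square plywood base 150 x 150 x 18 mm with an upright beech spindle (22 mm thick) in its middle, topped by a dark cylindrical knob 26 mm thick and 34 mm tall with a rounded top edge; 127 mm tall overall, about 0.4 kg, its weight centred under the spindle. Origin: the centre of its underside (on the worktop at the start); z points up along the spindle, x and y along the edges of the base
- stand_knob (a point): the middle of the stand's knob, on the spindle's axis, 110 mm above the stand's underside; the knob reaches 17 mm above and below this point. When both rolls are on, the top of the upper roll is 25 mm below this point
- stand_seat (a point): the point on the spindle's axis, 62.5 mm above the stand's underside, where the centre of the wide roll lies when it sits on the narrow roll (within a few mm sideways, as the rolls have play)
- wide_roll_mid (a point): the wide roll to be loaded: a light-wood roll of edging, 62 mm across and 45 mm tall, standing on its flat end on the worktop, with a straight bore 38 mm across through its cardboard core; about 0.1 kg. This point is its centre, on its axis, half-way up; z along the axis
- under_roll_mid (a point): the narrow roll already on the stand: 58 mm across, 22 mm tall, bore 38 mm, lying on the stand's base around the spindle. This point is its centre, half-way up
- used_roll_mid (a point): a part-used narrow roll standing loose on the worktop, not to be used: 50 mm across, only 22 mm tall. This point is its centre, half-way up
- glue: glue bottle, round, 60 mm across and 170 mm tall, upright on the worktop beyond the rolls, not to be disturbed. Origin: the centre of its underside
- seam_roller: hand seam roller with a wooden handle and a rubber roller, 180 mm long, 50 mm wide, 36 mm tall, lying on the worktop beyond the rolls, not to be disturbed. Origin: near the front end of its handle, at worktop height; x points to the rubber roller
- cork_block: cork sanding block, 110 x 65 x 30 mm, lying on the worktop beyond the rolls, not to be disturbed. Origin: the centre of its underside
Things that resemble listed ones, but are neither listed nor needed, are in the scene too. There is more than one size of the stand; the one meant has the size given above. Leave any blue look-alike of the part that bears wide_roll_mid alone.

How it is judged (in metres and radians):
On the way:
1. the wide roll sits home on the narrow roll around the spindle, let go, the stand still standing on the worktop (distance between wide_roll_mid and stand_seat below 0.013 m and contact force between the fingers and wide_roll below 0.2 N and height (world z) of stand below 0.006 m and angle between stand's own z axis and vertical below 0.05 rad), for 0.2 s.
At the end, for the whole second after the job is handed in: Stand held by its knob, underside 100 to 210 mm up, within 4 degrees of level, at rest, touching none of the bystanders; wide roll on the narrow roll round the spindle (within 13 mm of home), untouched by the fingers, narrow roll on the base; bystanders within 30 mm of their starts (height (world z) of stand between 0.1 and 0.21 m and angle between stand's own z axis and vertical below 0.07 rad and linear speed of stand below 0.02 m/s and angular speed of stand below 0.15 rad/s and contact force between the fingers and stand above 1 N and distance between the grasp point and stand_knob below 0.035 m and contact force between stand and used_roll below 0.1 N and contact force between stand and glue below 0.1 N and contact force between stand and seam_roller below 0.1 N and contact force between stand and cork_block below 0.1 N and distance between wide_roll_mid and stand_seat below 0.013 m and angle between wide_roll_mid's own z axis and vertical below 0.12 rad and contact force between the fingers and wide_roll below 0.5 N and z of under_roll_mid in the frame of stand below 0.034 m and horizontal distance between under_roll_mid and stand below 0.014 m and distance of each of used_roll_mid, glue, seam_roller, cork_block from where it was at the start of the episode below 0.03 m); the arm keeps its last pose, push and grip.
It fails at once if the wide roll is dropped onto the stand (falls more than about 3 cm) (horizontal distance between wide_roll_mid and stand_seat below 0.012 m and linear speed of wide_roll above 0.75 m/s).
It fails at once if the stand is lifted but tipped by more than 15 degrees (height (world z) of stand_seat above 0.0825 m and angle between stand's own z axis and vertical above 0.26 rad).
It fails at once if a bystander is moved by more than 40 mm (distance of any of used_roll_mid, glue, seam_roller, cork_block from where it was at the start of the episode above 0.04 m).
It also fails if it takes over 58 s, if anything falls off the work surface, if the arm or the gripper's body presses on something with over 40 N, if the wrist force passes 120 N, or if a joint passes its speed limit or range.

## Working session

There is one attempt and no reset: what is moved stays moved. The work goes in short steps, Python scripts to look and compute and a tool call to move; the robot and the scene stay as the last step left them, time stands still between calls to the robot, and variables do not carry over. Pictures are saved under pics/ and viewed, at most 10 in all, crops included, and the job is handed in when it is done.

Besides the shell and the picture viewer there is one more tool, called after "Call:" as name(argument=value, ...) on one line, values as JSON. step_arm: Moves the arm, as the interface text tells. Its arguments: {"type":"object","properties":{"targets":{"type":"string"},"claw":{"type":"number"}},"required":["targets"]}

```bash
mkdir -p pics && cat > h.py <<'E'
import numpy as np, cv2, json
from station import sense, cams, r
def cap(n,fn=None):
    c=cams.capture(n)
    if fn: cv2.imwrite('pics/'+fn,c['frame'])
    return c
def K(c):
    f=c['frame'].shape[0]/2/np.tan(np.radians(c['vertical_fov'])/2)
    return np.array([[f,0,c['cx']],[0,f,c['cy']],[0,0,1.]])
def ray(c,uv):
    p=cv2.undistortPoints(np.array(uv,float).reshape(-1,1,2),K(c),np.array(c['dist_coeffs'],float)).reshape(-1,2)
    d=np.c_[p,np.ones(len(p))]@np.array(c['rotation']).T
    return np.array(c['eye']),d
def onz(c,uv,z):
    e,d=ray(c,uv); return e+d*((z-e[2])/d[:,2])[:,None]
def proj(c,P):
    R=np.array(c['rotation']);e=np.array(c['eye'])
    q=(np.array(P,float).reshape(-1,3)-e)@R
    return cv2.projectPoints(q,np.zeros(3),np.zeros(3),K(c),np.array(c['dist_coeffs'],float))[0].reshape(-1,2)
E
python3 - <<'E'
from h import *
for n in('top','side'):
    c=cap(n,n+'0.png'); print(n,c['eye'],np.round(c['rotation'],3).tolist(),c['vertical_fov'],c['dist_coeffs'])
s=sense();print(s['tcp_pos'],np.round(s['ee_rot'],3).tolist(),s['time_s'])
E
```

```text
top [0.2458273  0.055191   1.47756131] [[0.026, -0.984, 0.175], [-1.0, -0.027, -0.004], [0.009, -0.175, -0.984]] 52.23186497896794 [-0.11912928  0.          0.          0.          0.        ]
side [ 0.2987643  -0.87459559  0.67462708] [[0.98, -0.119, 0.159], [-0.197, -0.505, 0.84], [-0.02, -0.855, -0.518]] 51.01797564067651 [0.03334976 0.         0.         0.         0.        ]
[0.23843186 0.5771426  0.22156783] [[0.924, -0.382, -0.001], [-0.382, -0.924, -0.002], [0.0, 0.002, -1.0]] 0.1
```

View pics/top0.png

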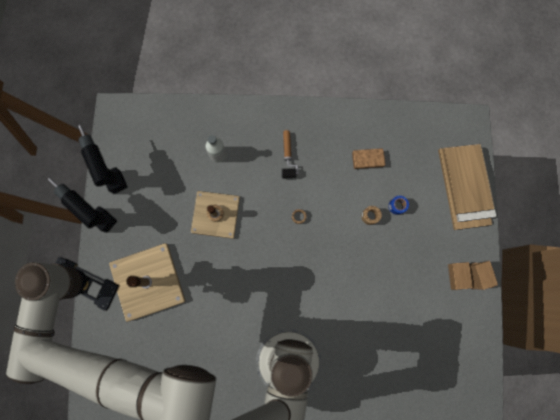

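View pics/side0.png

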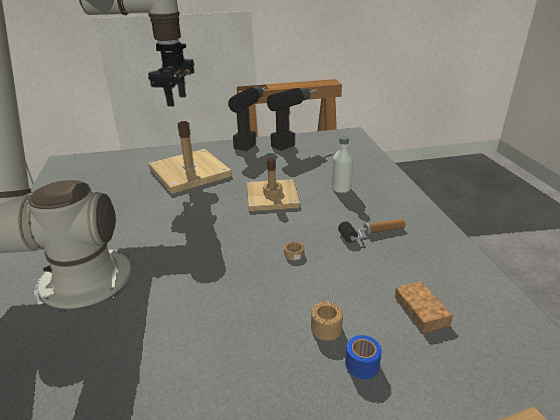

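The top view shows the intended smaller stand at about (215,213) with its knob at (212,211). The wide roll is at (372,215), with the blue look-alike at (400,205), the used roll at (300,216) and the glue at (214,148). In the side view the wide roll is at (326,320) and the stand is at (272,190). Next I'll zoom in and measure.

```bash
python3 - <<'E'
import cv2,numpy as np
t=cv2.imread('pics/top0.png');s=cv2.imread('pics/side0.png')
def cr(im,x,y,w,h,k):return cv2.resize(im[y:y+h,x:x+w],None,fx=k,fy=k,interpolation=cv2.INTER_CUBIC)
a=np.hstack([cr(t,350,185,70,50,5.7143)[:285,:400],cr(t,185,185,70,50,5.7143)[:285,:400]])
b=np.hstack([cr(s,300,290,100,75,4),cr(s,230,145,100,75,4)])
cv2.imwrite('pics/z0.png',np.vstack([a,b]))
hsv=cv2.cvtColor(t,cv2.COLOR_BGR2HSV)
for p in [(365,215),(215,195),(200,225),(212,210),(372,208),(330,215)]:print(p,hsv[p[1],p[0]])
hs=cv2.cvtColor(s,cv2.COLOR_BGR2HSV)
for p in [(326,330),(316,322),(340,300),(272,163),(272,180)]:print(p,hs[p[1],p[0]])
E
```

```text
(365, 215) [ 16 102 142]
(215, 195) [ 18  82 159]
(200, 225) [ 19  82 167]
(212, 210) [ 10 145  51]
(372, 208) [ 16 108 127]
(330, 215) [ 60   5 105]
(326, 330) [ 16  99 124]
(316, 322) [ 16  99 108]
(340, 300) [ 41  15 138]
(272, 163) [ 13 138  59]
(272, 180) [ 19 101 116]
```

View pics/z0.png

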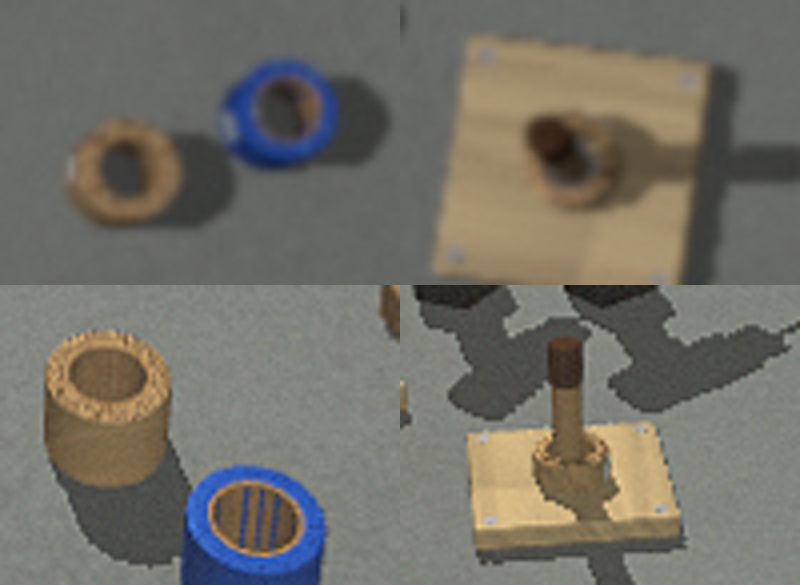

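The zoom shows the wide roll clear of the blue one, with the blue's nearest edge to its upper right. The stand has the narrow roll round its spindle and a dark knob on top. I'll triangulate using silhouette centroids, since a symmetric body's silhouette centroid is the projection of its centre.

```bash
cat >> h.py <<'E'
def blob(m,x,y):
    m=cv2.morphologyEx(m.astype(np.uint8)*255,cv2.MORPH_CLOSE,np.ones((3,3)))
    cs=cv2.findContours(m,cv2.RETR_EXTERNAL,cv2.CHAIN_APPROX_NONE)[0]
    cs=[k for k in cs if len(k)>5]
    k=min(cs,key=lambda k:abs(cv2.pointPolygonTest(k,(x,y),True)) if cv2.pointPolygonTest(k,(x,y),True)<0 else -1)
    h=cv2.convexHull(k); M=cv2.moments(h)
    return np.array([M['m10'],M['m01']])/M['m00'],cv2.boundingRect(h),h
def hsv(c): return cv2.cvtColor(c['frame'],cv2.COLOR_BGR2HSV).astype(int)
def wood(c,smin=55): H=hsv(c); return (H[...,0]>5)&(H[...,0]<28)&(H[...,1]>smin)&(H[...,2]>45)
def dark(c): H=hsv(c); return (H[...,0]<19)&(H[...,1]>95)&(H[...,2]<85)
def blue(c): H=hsv(c); return (H[...,0]>100)&(H[...,0]<130)&(H[...,1]>120)
def tri(c1,u1,c2,u2):
    e1,d1=ray(c1,u1);e2,d2=ray(c2,u2);d1=d1[0]/np.linalg.norm(d1);d2=d2[0]/np.linalg.norm(d2)
    A=np.c_[d1,-d2];s=np.linalg.lstsq(A,e2-e1,rcond=None)[0]
    p,q=e1+s[0]*d1,e2+s[1]*d2
    return (p+q)/2,np.linalg.norm(p-q)
E
python3 - <<'E'
from h import *
t=cap('top');s=cap('side')
for nm,f,a,b,z in [('wide',wood,(372,215),(326,325),.0225),('base',wood,(200,225),(285,200),.009),('knob',dark,(211,209),(271,163),.11),('used',wood,(300,216),(294,253),.011),('blue',blue,(400,205),(363,365),.0225)]:
    A,ra,_=blob(f(t),*a);B,rb,_=blob(f(s),*b)
    p,e=tri(t,A,s,B)
    print(nm,A.round(1),ra,B.round(1),rb,'tri',p.round(4),round(e,4),'top',onz(t,A,z)[0].round(4),'side',onz(s,B,z)[0].round(4))
# glue footprint
print('glue approx',onz(t,[(216,154)],.05)[0])
# base yaw
A,r_,h=blob(wood(t),200,225);print(cv2.minAreaRect(h))
E
```

```text
wide [371.5 215. ] (362, 206, 20, 19) [326.3 320.5] (311, 301, 32, 40) tri [ 0.5017 -0.2758  0.0227] 0.0018 top [ 0.5026 -0.2759  0.0225] side [ 0.5008 -0.2756  0.0225]
base [215.  214.4] (191, 191, 49, 48) [271.5 188.5] (247, 158, 53, 54) tri [0.4898 0.265  0.0284] 0.0019 top [0.4921 0.2678 0.009 ] side [0.4965 0.2994 0.009 ]
knob [211.7 209.8] (208, 206, 8, 9) [270.6 164.1] (267, 158, 8, 13) tri [0.4902 0.2648 0.11  ] 0.0007 top [0.4899 0.2648 0.11  ] side [0.4906 0.265  0.11  ]
used [298.8 216. ] (292, 209, 15, 15) [293.6 250.5] (284, 241, 20, 20) tri [ 0.4933 -0.024   0.0102] 0.0017 top [ 0.494 -0.024  0.011] side [ 0.4922 -0.0252  0.011 ]
blue [398.8 204.7] (390, 196, 19, 18) [362.7 356.5] (346, 335, 35, 44) tri [ 0.5407 -0.3732  0.0231] 0.0019 top [ 0.5418 -0.3736  0.0225] side [ 0.5399 -0.3727  0.0225]
glue approx [0.6982356  0.26997787 0.05      ]
((214.82998657226562, 214.19000244140625), (43.55778121948242, 43.133514404296875), 8.130102157592773)
```

Call:
step_arm(targets="0 0 -1 6.7; 0 0 -1 6.7; 0 0 -1 6.7; 0 0 -1 6.7; 0 0 -1 6.7; 0 0 -1 6.7; 0 0 -1 6.7; 0 0 -1 6.7; 0 0 0 0; 0 0 0 0", claw=8.7)

```text
time_s: 1.03
tcp_pos: [0.2386, 0.5777, 0.3026]
ee_rot: [[0.244, -0.97, -0.0], [-0.97, -0.244, 0.001], [-0.001, 0.0, -1.0]]
wrist_force: [-0.2, 0.4, -0.4]
gripper_width: 0.998
gripper_force: 0.0
```

```bash
cat >> h.py <<'E'
def to(P):
    s=sense();R=np.array(s['ee_rot']);p=np.array(s['tcp_pos'])
    print('tcp',p.round(4),'t',s['time_s'],'yaw y',np.degrees(np.arctan2(R[1,1],R[0,1])).round(2),'tilt',R[2].round(4),'F',np.round(s['wrist_force'],1),'w',s['gripper_width'],s['gripper_force'],'J6',s['joints'][5])
    for q in np.atleast_2d(P):
        print(q,'-> cm tool',(100*R.T@(q-p)).round(2)); p=q
E
python3 - <<'E'
from h import *
to([[.45,.45,.30],[.502,-.276,.30],[.502,-.276,.1],[.502,-.276,.0205]])
t=cams.capture('top')
E
```

```text
tcp [0.2386 0.5777 0.3026] t 1.0333 yaw y -165.88 tilt [-8.e-04  0.e+00 -1.e+00] F [-0.2  0.4 -0.4] w 0.9983893363767394 0.0 J6 -68.24502628774906
[0.45 0.45 0.3 ] -> cm tool [ 17.54 -17.39   0.25]
[ 0.502 -0.276  0.3  ] -> cm tool [ 7.168e+01  1.267e+01 -6.000e-02]
[ 0.502 -0.276  0.1  ] -> cm tool [ 0.02 -0.   20.  ]
[ 0.502  -0.276   0.0205] -> cm tool [ 0.01 -0.    7.95]
```

Call:
step_arm(targets="2.5 -2.5 0 0; 2.5 -2.5 0 0; 2.5 -2.5 0 0; 2.5 -2.5 0 0; 2.5 -2.5 0 0; 2.5 -2.5 0 0; 2.5 -2.4 0 0; 3.8 0.7 0 0; 3.8 0.7 0 0; 3.8 0.7 0 0; 3.8 0.7 0 0; 3.8 0.7 0 0")

```text
time_s: 2.08
tcp_pos: [0.461, 0.2547, 0.3014]
ee_rot: [[0.244, -0.97, -0.002], [-0.97, -0.244, -0.001], [0.001, 0.002, -1.0]]
wrist_force: [0.3, -0.0, 0.3]
gripper_width: 0.996
gripper_force: 0.0
```

Call:
step_arm(targets="3.8 0.7 0 0; 3.8 0.7 0 0; 3.8 0.7 0 0; 3.8 0.7 0 0; 3.8 0.7 0 0; 3.8 0.7 0 0; 3.8 0.7 0 0; 3.8 0.7 0 0; 3.8 0.7 0 0; 3.8 0.7 0 0; 0 0 0 0; 0 0 0 0")

```text
time_s: 3.08
tcp_pos: [0.4845, -0.1306, 0.3012]
ee_rot: [[0.239, -0.971, -0.003], [-0.971, -0.239, 0.0], [-0.001, 0.002, -1.0]]
wrist_force: [-0.7, 0.4, 0.1]
gripper_width: 0.995
gripper_force: 0.0
```

```bash
python3 - <<'E'
from h import *
to([[.502,-.276,.20],[.502,-.276,.1],[.502,-.276,.0205]])
E
```

```text
tcp [ 0.4845 -0.1306  0.3012] t 3.0833 yaw y -166.19 tilt [-8.0e-04  2.4e-03 -1.0e+00] F [-0.7  0.4  0.1] w 0.9946895662541793 0.0 J6 10.343661328106066
[ 0.502 -0.276  0.2  ] -> cm tool [14.55  1.74 10.11]
[ 0.502 -0.276  0.1  ] -> cm tool [ 0.01 -0.02 10.  ]
[ 0.502  -0.276   0.0205] -> cm tool [ 0.01 -0.02  7.95]
```

Call:
step_arm(targets="2.9 0.35 2 0; 2.9 0.35 2 0; 2.9 0.35 2 0; 2.9 0.35 2 0; 2.95 0.35 2 0; 0 0 2 0; 0 0 2 0; 0 0 2 0; 0 0 2 0; 0 0 2 0; 0 0 0 0; 0 0 0 0")

```text
time_s: 4.08
tcp_pos: [0.5029, -0.273, 0.1016]
ee_rot: [[0.244, -0.97, -0.003], [-0.97, -0.244, 0.001], [-0.001, 0.003, -1.0]]
wrist_force: [0.9, -0.3, 0.7]
gripper_width: 1.0
gripper_force: 0.0
```

```bash
python3 - <<'E'
from h import *
to([[.502,-.276,.05],[.502,-.276,.0205]])
s=cap('side','s1.png')
E
```

```text
tcp [ 0.5029 -0.273   0.1016] t 4.0833 yaw y -165.89 tilt [-0.0013  0.0028 -1.    ] F [ 0.9 -0.3  0.7] w 1.0004517375760629 0.0 J6 26.375681283065287
[ 0.502 -0.276  0.05 ] -> cm tool [0.27 0.15 5.16]
[ 0.502  -0.276   0.0205] -> cm tool [ 0.   -0.01  2.95]
```

View pics/s1.png

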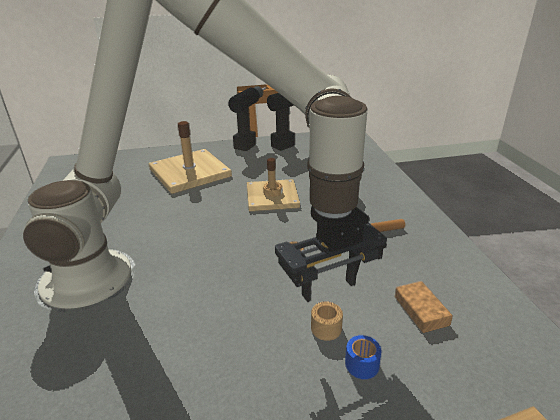

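The open gripper is above the wide roll at (326,320) with its fingers straddling it. I'll lower it now.

Call:
step_arm(targets="0.27 0.15 1.5 0; 0 0 1.5 0; 0 0 1.5 0; 0 0 1.2 0; 0 0 1 0; 0 0 0.8 0; 0 0 0.6 0; 0 0 0 0; 0 0 0 0; 0 0 0 0")

```text
time_s: 4.97
tcp_pos: [0.5031, -0.2773, 0.0222]
ee_rot: [[0.241, -0.97, 0.001], [-0.97, -0.241, -0.001], [0.001, -0.001, -1.0]]
wrist_force: [-0.5, -0.2, 0.9]
gripper_width: 0.999
gripper_force: 0.0
```

```bash
python3 - <<'E'
from h import *
to([[.502,-.276,.0205]])
E
```

```text
tcp [ 0.5031 -0.2773  0.0222] t 4.9667 yaw y -166.03 tilt [ 8.0e-04 -1.1e-03 -1.0e+00] F [-0.5 -0.2  0.9] w 0.9994990860369419 0.0 J6 26.664395143662468
[ 0.502  -0.276   0.0205] -> cm tool [-0.16  0.07  0.17]
```

Call:
step_arm(targets="-0.1 0.05 0.1 0; 0 0 0 0; 0 0 0 0; 0 0 0 0; 0 0 0 0; 0 0 0 0; 0 0 0 0; 0 0 0 0; 0 0 0 0; 0 0 0 0", claw=5)

```text
time_s: 5.8
tcp_pos: [0.5018, -0.2763, 0.0207]
ee_rot: [[0.241, -0.97, 0.0], [-0.97, -0.241, -0.0], [0.0, -0.0, -1.0]]
wrist_force: [-0.6, 0.4, 1.8]
gripper_width: 0.693
gripper_force: 30.0
```

Call:
step_arm(targets="0 0 -1 0; 0 0 -2 0; 0 0 -2 0; 0 0 -2 0; 0 0 -2 0; 0 0 -2 0; 0 0 -2 0; 0 0 -2 0; 0 0 -2 0; 0 0 -1 0; 0 0 0 0; 0 0 0 0")

```text
time_s: 6.8
tcp_pos: [0.5015, -0.276, 0.2005]
ee_rot: [[0.241, -0.971, 0.0], [-0.971, -0.241, 0.001], [-0.0, -0.0, -1.0]]
wrist_force: [-0.3, 0.0, -1.2]
gripper_width: 0.691
gripper_force: 30.0
```

```bash
python3 - <<'E'
from h import *
to([[.490,.265,.20],[.49,.265,.061]])
E
```

```text
tcp [ 0.5015 -0.276   0.2005] t 6.8 yaw y -166.07 tilt [-5.e-04 -4.e-04 -1.e+00] F [-0.3  0.  -1.2] w 0.6909327731813448 29.999782973726568 J6 26.592722229597715
[0.49  0.265 0.2  ] -> cm tool [-52.79 -11.91   0.08]
[0.49  0.265 0.061] -> cm tool [1.00e-02 1.00e-02 1.39e+01]
```

Call:
step_arm(targets="-1.5 -0.3 0 0; -3 -0.7 0 0; -3 -0.7 0 0; -3 -0.7 0 0; -3 -0.7 0 0; -3 -0.7 0 0; -3 -0.7 0 0; -3 -0.7 0 0; -3 -0.7 0 0; -3 -0.7 0 0; -3 -0.7 0 0; -3 -0.7 0 0")

```text
time_s: 7.8
tcp_pos: [0.4948, 0.079, 0.1987]
ee_rot: [[0.241, -0.971, -0.004], [-0.971, -0.241, -0.001], [0.0, 0.004, -1.0]]
wrist_force: [0.9, 0.2, -1.0]
gripper_width: 0.691
gripper_force: 30.0
```

Call:
step_arm(targets="-3 -0.7 0 0; -3 -0.7 0 0; -3 -0.7 0 0; -3 -0.7 0 0; -2.5 -0.5 0 0; -1 -0.2 0 0; 0 0 0 0; 0 0 0 0; 0 0 0 0")

```text
time_s: 8.55
tcp_pos: [0.4923, 0.2355, 0.1996]
ee_rot: [[0.24, -0.971, -0.002], [-0.971, -0.24, -0.001], [0.001, 0.002, -1.0]]
wrist_force: [-0.5, -0.0, -1.2]
gripper_width: 0.694
gripper_force: 30.0
```

```bash
python3 - <<'E'
from h import *
to([[.490,.265,.20],[.49,.265,.061]])
s=cap('side','s2.png');t=cap('top','t2.png')
a=cv2.resize(s['frame'][80:240,190:350],None,fx=2.5,fy=2.5);b=cv2.resize(t['frame'][140:300,130:290],None,fx=2.5,fy=2.5)
cv2.imwrite('pics/z2.png',np.hstack([a,b]))
E
```

```text
tcp [0.4923 0.2355 0.1996] t 8.55 yaw y -166.1 tilt [ 0.001   0.0021 -1.    ] F [-0.5 -0.  -1.2] w 0.6936779026808324 29.999807296394685 J6 -28.672706148745437
[0.49  0.265 0.2  ] -> cm tool [-2.92 -0.48 -0.04]
[0.49  0.265 0.061] -> cm tool [-1.00e-02 -3.00e-02  1.39e+01]
```

View pics/z2.png

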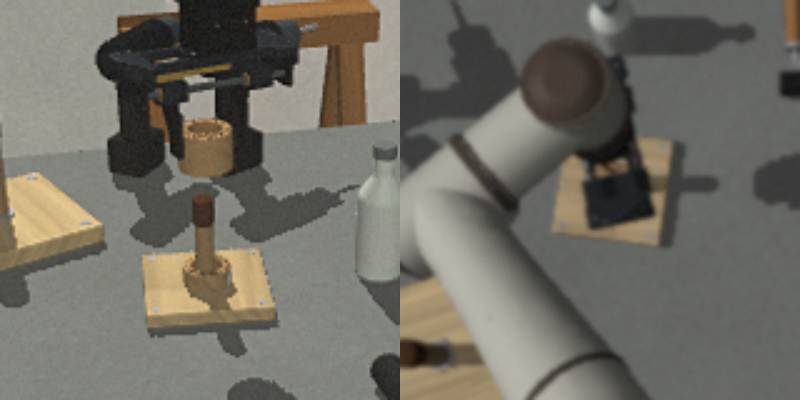

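The roll is held upright above the knob (side-crop knob at 203,210, roll at 207,148), about 3 cm short in y. I'll move there and verify against the side view.

Call:
step_arm(targets="-1.5 -0.25 0 0; -1.4 -0.25 0 0; 0 0 0 0; 0 0 0 0; 0 0 0 0; 0 0 0 0")

```text
time_s: 9.15
tcp_pos: [0.4906, 0.2659, 0.2005]
ee_rot: [[0.241, -0.97, -0.0], [-0.97, -0.241, -0.0], [0.0, 0.0, -1.0]]
wrist_force: [0.2, 0.0, -0.3]
gripper_width: 0.692
gripper_force: 30.0
```

```bash
python3 - <<'E'
from h import *
to([[.490,.265,.20],[.49,.265,.061]])
s=cap('side');p=sense()['tcp_pos']
g=proj(s,[p[0],p[1],p[2]+.002])[0];B,rb,_=blob(wood(s),*g);print(g,B,rb,'roll',onz(s,B,p[2]+.002))
B,rb,_=blob(dark(s),271,163);print('knob',B,rb,onz(s,B,.11))
E
```

```text
tcp [0.4906 0.2659 0.2005] t 9.15 yaw y -166.05 tilt [ 1.e-04  3.e-04 -1.e+00] F [ 0.2  0.  -0.3] w 0.692157527448894 29.999894594872586 J6 -31.145704525736555
[0.49  0.265 0.2  ] -> cm tool [0.08 0.08 0.05]
[0.49  0.265 0.061] -> cm tool [-0.  -0.  13.9]
[269.57937128 134.10828158] [269.66666667 134.36757991] (259, 123, 22, 24) roll [[0.49051778 0.26391094 0.20254779]]
knob [270.71111111 164.27111111] (267, 158, 8, 13) [[0.49059265 0.26355531 0.11      ]]
```

Call:
step_arm(targets="0.05 0.05 1 0; 0 0 1 0; 0 0 1 0; 0 0 1 0; 0 0 1 0; 0 0 1 0; 0 0 1 0; 0 0 1 0; 0 0 1 0; 0 0 1 0; 0 0 0 0; 0 0 0 0")

```text
time_s: 10.2
tcp_pos: [0.4901, 0.2652, 0.0999]
ee_rot: [[0.241, -0.97, -0.001], [-0.97, -0.241, -0.001], [0.001, 0.001, -1.0]]
wrist_force: [0.2, 0.3, 0.5]
gripper_width: 0.692
gripper_force: 30.0
```

Call:
step_arm(targets="0 0 0.6 0; 0 0 0.6 0; 0 0 0.6 0; 0 0 0.6 0; 0 0 0.5 0; 0 0 0.3 0; 0 0 0.2 0; 0 0 0 0; 0 0 0 0; 0 0 0 0")

```text
time_s: 11.03
tcp_pos: [0.4905, 0.2656, 0.0668]
ee_rot: [[0.241, -0.97, 0.001], [-0.97, -0.241, 0.0], [-0.0, -0.001, -1.0]]
wrist_force: [-0.2, 0.5, -0.2]
gripper_width: 0.691
gripper_force: 30.0
```

```bash
python3 - <<'E'
from h import *
to([[.49,.265,.061]])
s=cap('side','s3.png')
cv2.imwrite('pics/z3.png',cv2.resize(s['frame'][80:240,170:370],None,fx=3,fy=3))
E
```

```text
tcp [0.4905 0.2656 0.0668] t 11.0333 yaw y -166.04 tilt [-3.e-04 -6.e-04 -1.e+00] F [-0.2  0.5 -0.2] w 0.6911125931524738 29.999894314271458 J6 -31.129587917436893
[0.49  0.265 0.061] -> cm tool [0.04 0.07 0.58]
```

View pics/z3.png

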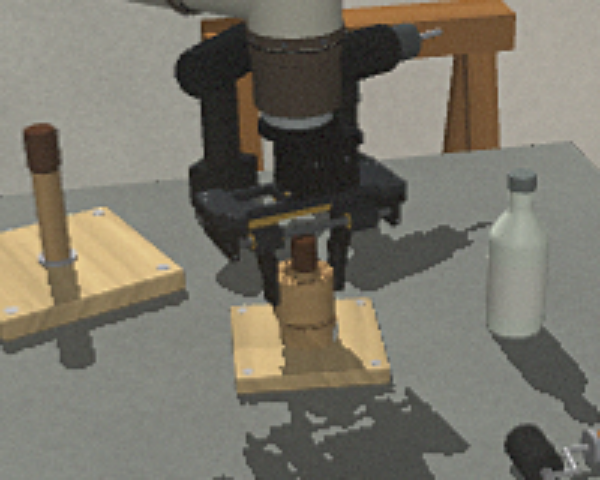

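The roll is around the spindle with the knob showing above it (303,255), a few mm above the narrow roll.

Call:
step_arm(targets="0 0 0.2 0; 0 0 0.1 0; 0 0 0.1 0; 0 0 0.1 0; 0 0 0 0; 0 0 0 0; 0 0 0 0")

```text
time_s: 11.67
tcp_pos: [0.4904, 0.2654, 0.0616]
ee_rot: [[0.241, -0.971, 0.0], [-0.971, -0.241, 0.0], [-0.0, -0.0, -1.0]]
wrist_force: [0.3, -0.0, -0.6]
gripper_width: 0.688
gripper_force: 30.0
```

```bash
python3 - <<'E'
from h import *
to([[.49,.265,.061]])
E
```

```text
tcp [0.4904 0.2654 0.0616] t 11.6667 yaw y -166.05 tilt [-0.e+00 -1.e-04 -1.e+00] F [ 0.3 -0.  -0.6] w 0.6883507471720309 29.999687543808452 J6 -31.13134208535222
[0.49  0.265 0.061] -> cm tool [0.03 0.05 0.06]
```

Within about 1 mm of home. I'll release, then check.

Call:
step_arm(targets="0 0 0.05 0; 0 0 0 0; 0 0 0 0; 0 0 0 0; 0 0 0 0; 0 0 0 0; 0 0 0 0; 0 0 0 0; 0 0 0 0; 0 0 0 0; 0 0 0 0", claw=8.7)

```text
time_s: 12.58
tcp_pos: [0.4903, 0.2654, 0.061]
ee_rot: [[0.241, -0.97, -0.0], [-0.97, -0.241, 0.0], [-0.0, 0.0, -1.0]]
wrist_force: [-0.2, 0.5, -0.6]
gripper_width: 1.001
gripper_force: 0.0
```

Call:
step_arm(targets="0 0 -0.5 0; 0 0 -1 0; 0 0 -1.5 0; 0 0 -1.5 0; 0 0 -1.5 0; 0 0 -1.5 0; 0 0 -1.5 0; 0 0 -1 0; 0 0 0 0; 0 0 0 0; 0 0 0 0")

```text
time_s: 13.5
tcp_pos: [0.4898, 0.2651, 0.1604]
ee_rot: [[0.241, -0.971, -0.001], [-0.971, -0.241, -0.001], [0.0, 0.001, -1.0]]
wrist_force: [0.2, -0.5, -0.5]
gripper_width: 1.003
gripper_force: 0.0
```

```bash
python3 - <<'E'
from h import *
s=cap('side','s4.png')
cv2.imwrite('pics/z4.png',cv2.resize(s['frame'][80:240,170:370],None,fx=3,fy=3))
B,rb,_=blob(dark(s),271,163);k=onz(s,B,.11)[0];print('knob',B,rb,k)
to([[k[0],k[1]+.0015,.16],[k[0],k[1]+.0015,.095]])
E
```

```text
knob [270.98224852 164.37475345] (267, 158, 9, 14) [0.4912363  0.26269833 0.11      ]
tcp [0.4898 0.265  0.1601] t 13.55 yaw y -166.06 tilt [ 7.0e-04  1.9e-03 -1.0e+00] F [-0.6  0.1 -0.3] w 0.9994961039752276 0.0 J6 -31.131157545260383
[0.4912363  0.26419833 0.16      ] -> cm tool [ 0.11 -0.12  0.01]
[0.4912363  0.26419833 0.095     ] -> cm tool [-0.   -0.01  6.5 ]
```

View pics/z4.png

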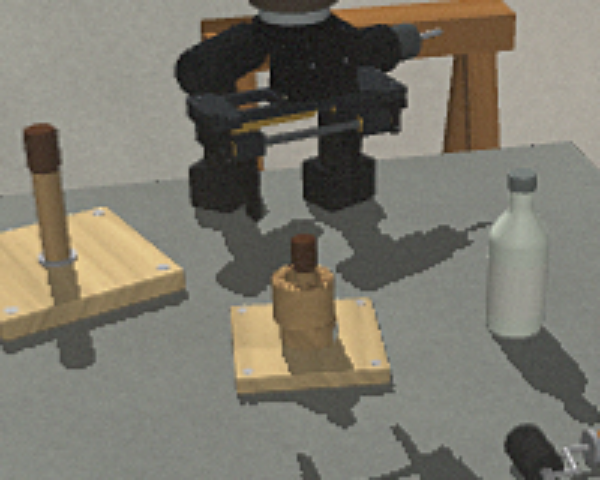

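The roll is seated on the narrow roll and released, with the knob free at (303,252). Next I'll grasp the knob.

Call:
step_arm(targets="0.05 -0.05 0.7 0; 0 0 1 0; 0 0 1 0; 0 0 1 0; 0 0 1 0; 0 0 0.8 0; 0 0 0.6 0; 0 0 0.4 0; 0 0 0.2 0; 0 0 0 0; 0 0 0 0; 0 0 0 0")

```text
time_s: 14.55
tcp_pos: [0.4913, 0.2653, 0.0946]
ee_rot: [[0.241, -0.97, 0.001], [-0.97, -0.241, 0.001], [-0.001, -0.001, -1.0]]
wrist_force: [0.9, 0.1, -0.6]
gripper_width: 1.004
gripper_force: 0.0
```

Call:
step_arm(targets="0 0 0.1 0; 0 0 0 0; 0 0 0 0; 0 0 0 0; 0 0 0 0; 0 0 0 0; 0 0 0 0; 0 0 0 0; 0 0 0 0; 0 0 0 0; 0 0 0 0; 0 0 0 0", claw=1.5)

```text
time_s: 15.55
tcp_pos: [0.4915, 0.2654, 0.0932]
ee_rot: [[0.241, -0.97, 0.001], [-0.97, -0.241, 0.001], [-0.0, -0.001, -1.0]]
wrist_force: [2.2, 0.5, -1.2]
gripper_width: 0.291
gripper_force: 30.0
```

Call:
step_arm(targets="0 0 -0.3 0; 0 0 -0.6 0; 0 0 -0.8 0; 0 0 -1 0; 0 0 -1 0; 0 0 -0.8 0; 0 0 -0.5 0; 0 0 0 0; 0 0 0 0; 0 0 0 0")

```text
time_s: 16.38
tcp_pos: [0.4905, 0.2648, 0.1426]
ee_rot: [[0.241, -0.971, -0.001], [-0.971, -0.241, -0.001], [0.0, 0.001, -1.0]]
wrist_force: [0.0, -0.8, -5.5]
gripper_width: 0.288
gripper_force: 30.0
```

```bash
python3 - <<'E'
from h import *
to([[.49,.265,.243]])
s=cap('side','s5.png')
cv2.imwrite('pics/z5.png',cv2.resize(s['frame'][60:240,160:380],None,fx=3,fy=3))
E
```

```text
tcp [0.4905 0.2648 0.1426] t 16.3833 yaw y -166.06 tilt [ 3.0e-04  1.1e-03 -1.0e+00] F [ 0.  -0.8 -5.5] w 0.2878396445270935 30.00116319861263 J6 -31.054924487690524
[0.49  0.265 0.243] -> cm tool [ -0.03   0.05 -10.04]
```

View pics/z5.png

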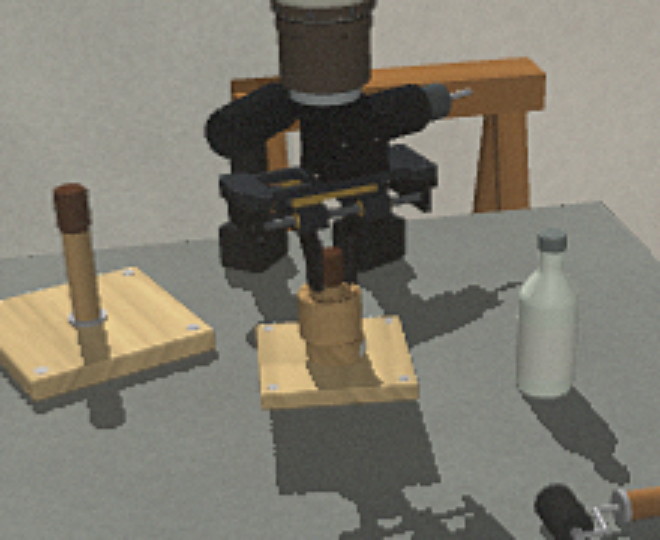

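The stand is 5 cm up, level, with both rolls on and its shadow detached. The force is about 5.5 N, which fits the loaded weight. I'll lift the remaining 10 cm.

Call:
step_arm(targets="0 0 -0.5 0; 0 0 -1 0; 0 0 -1.2 0; 0 0 -1.3 0; 0 0 -1.3 0; 0 0 -1.3 0; 0 0 -1.2 0; 0 0 -1 0; 0 0 -0.8 0; 0 0 -0.4 0; 0 0 0 0; 0 0 0 0")

```text
time_s: 17.43
tcp_pos: [0.4906, 0.265, 0.2427]
ee_rot: [[0.241, -0.971, -0.001], [-0.971, -0.241, -0.0], [-0.0, 0.001, -1.0]]
wrist_force: [0.2, -0.3, -5.8]
gripper_width: 0.291
gripper_force: 30.0
```

Call:
step_arm(targets="0 0 0 0; 0 0 0 0; 0 0 0 0; 0 0 0 0; 0 0 0 0; 0 0 0 0; 0 0 0 0; 0 0 0 0; 0 0 0 0; 0 0 0 0; 0 0 0 0; 0 0 0 0")

```text
time_s: 18.43
tcp_pos: [0.4909, 0.265, 0.2431]
ee_rot: [[0.241, -0.97, 0.0], [-0.97, -0.241, -0.0], [0.0, -0.0, -1.0]]
wrist_force: [0.0, -0.2, -4.1]
gripper_width: 0.294
gripper_force: 30.0
```

```bash
python3 - <<'E'
from h import *
to([[.49,.265,.243]])
s=cap('side','s6.png')
cv2.imwrite('pics/z6.png',cv2.resize(s['frame'][20:240,160:380],None,fx=2.7,fy=2.7))
E
```

```text
tcp [0.4909 0.265  0.2431] t 18.4333 yaw y -166.05 tilt [ 0. -0. -1.] F [ 0.  -0.2 -4.1] w 0.29366733935540795 30.000667506828904 J6 -31.055338120633582
[0.49  0.265 0.243] -> cm tool [-0.02  0.09  0.01]
```

View pics/z6.png

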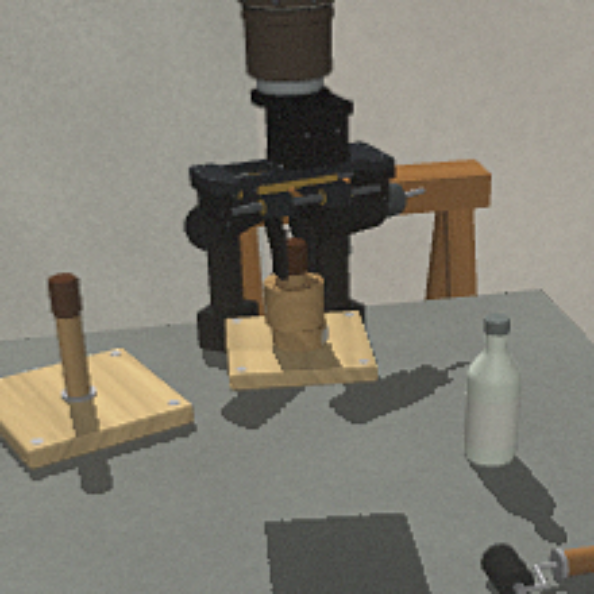

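The loaded stand hangs about 15 cm up, with both rolls on it and its shadow well clear. I'll check the level by comparing the base's outline corners with the prediction for a level base.

```bash
python3 - <<'E'
from h import *
s=cap('side');p=sense()['tcp_pos'];c0=cv2.imread('pics/side0.png')
def corners(c,pt):
    _,_,h=blob(wood(c),*pt); h=h.reshape(-1,2).astype(float)
    return np.array([h[np.argmin(h@d)] for d in ([1,-.5],[1,1],[-1,-1],[-1,.8])])
z=p[2]-.0932
B=corners(s,(250,158));A=corners({**s,'frame':c0},(285,200))
hs=[.018,0,0,.018]
for i in range(4):
    P0=onz(s,[A[i]],hs[i])[0]; P=P0+[p[0]-.4915,p[1]-.2654,z]
    print(A[i],'pred',proj(s,P)[0].round(1),'seen',B[i])
E
```

```text
[249. 211.] pred [245.6 162.9] seen [245. 163.]
[267. 159.] pred [265.3 118.7] seen [255.  89.]
[299. 207.] pred [299.  160.5] seen [299. 160.]
[293. 180.] pred [292.7 135.6] seen [289.  86.]
```

The two valid corners (front left and front right) match to within 0.6 px, so the stand is level. The other two picks caught the spindle and the background. I'll hand the job in.

```bash
python3 -c "
from h import *
print(r.finish_job())"
```

```text
the job is handed in; nothing more can be done
None
```

The wide roll sits on the narrow roll round the spindle, and the arm is holding the loaded stand by its knob about 15 cm up, level and still; the job is handed in at about 18 s of the 58 s allowed, and no verdict came back.

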